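# Slide the medium bottle into the bench warmer and start it

## Robot

A 7-joint arm with a two-finger parallel gripper is mounted at the origin on the work surface. World frame = base frame: x ahead of the robot, y to its left, z up, the work surface at z = 0. Lengths are in m, angles in rad, forces in N, time in s.
With the tool pointing down it reaches from about 0.425 to 1.025 m from the base axis. Payload 9.4 kg.
Tool frame: the origin (TCP) lies at the very end of the fingers, on their centre line; the grasp point (between the pads) lies 19 mm behind it; y points along the fingers, x is the direction in which the jaws open and shut, and the axes are right-handed (so a half turn about y gives the same grasp; the last joint's range is limited). The gripper opens to 85 mm and grips with 20 to 120 N. Pads are 22 mm wide; open, the fingers measure 114 mm over their backs; the gripper's body (76 mm by 85 mm) begins 54 mm behind the grasp point. The pads swing forward as they close: fully open they stand 13 mm farther back than shut.
Start: joints at [-1.332, 0.599, -0.003, 1.599, 0.002, 0.943, -0.08], TCP at [0.225, 0.689, 0.231] pointing down, gripper open.
Joint ranges: [-2.57, 2.57], [-0.35, 1.97], [-1.29, 1.29], [0.11, 2.56], [-1.05, 4.19], [0.11, 1.86], [-2.63, 2.63]. Speed limits (rad/s): [2.22, 2.22, 3.01, 3.01, 3.14, 3.14, 3.14].

## Interface

Orientations are given as a rotation vector (axis times angle).
In Python, from bench import readout, optics, robot gives the robot as it stands.
- The arm moves only by the shell command python3 -m inch 'ROWS' [OPENING] [FORCE]. ROWS is JSON, a list of rows, each an object of numbers: "tx", "ty", "tz": the shift along the world's x, y, z in mm; "ax", "ay", "az": the turn, a rotation vector about the world's x, y, z in rad. A call has 1 to 10 rows; each row is the pose to reach, as a shift and turn from the pose commanded when the call began; what a row does not reach only later rows make up. A row lasts 1/8 s, in which the tool goes at most 62.5 mm and 10.7 degrees, less where a joint would pass 70% of its speed; a pose out of reach is approached as far as the arm can. A call with a gripper value outside its range is refused whole. OPENING is the closure, from 0 (fully open) to 1 (shut), set as the call begins (- or left out, the last holds). The fingers move at their own pace and stop on an object; FORCE is the grip in N (left out, the last holds). Time passes only in rows, so rows that repeat a pose let the fingers close. It gives the time, the measured TCP pose, the force and the opening at its end, in the units of the state.
- readout.observe(): the state, without advancing time (a new reading comes with each control period).
- optics.get_image(name): name is "side" or "top" or "wrist"; returns a dict with "image" (420x560x3 uint8, red, green, blue), "camera_matrix" (3x3 intrinsics, pixels), "view" (4x4, takes a point from world to camera coordinates). Camera axes: x right, y down, z forward; pixel columns grow to the right and rows downward; lengths in m; the calibration is good to about 2 mm. A picture is of the moment at which its call begins. There is no depth.
- robot.hand_in(): hands the job in, once; it reports no verdict.
The state is a dict: "clock": time; "q": joint angles; "joint_vel": joint speeds; "joint_efforts": joint torques, N m; "ee_pos": TCP position; "ee_rot": TCP orientation; "contact_force": force on the tool from outside, world axes, zero at the start; "torque": the same for the moment, N m; "gripper_width": finger opening in m.
Only numpy, scipy, OpenCV 4.12 (cv2) and the standard library are available. Lean on these libraries where they do the work, as an engineer would, in place of code of your own. Each camera call takes 0.05 s, during which the arm holds its last target.

## Task

Push the tall narrow bottle across the bench, low on its body so that it slides without tipping and never leaves the bench top, into the bay of the bench warmer until it is fully home against the back of the bay. Then press the warmer's round button all the way down and let it spring back. Leave everything else on the bench where it stands.

Things in the scene. Friction and masses are not known exactly. Their poses are not given: they have to be found in the camera images.
- bottle: Tall narrow medium bottle: amber glass, round, 50 mm in diameter over its straight lower body, 180 mm tall, shoulder, thin neck, white cap, paper label. Loose on the bench, 0.26 to 0.44 kg. Origin: centre of its underside; z up along it. Pushed lower than 30 mm it slides; higher up it may tip. Starts on the robot's right, nearer or farther than the jar.
- warmer: Bench warmer, fixed: grey box 150 mm wide (x), 135 mm deep (y), 60 mm high, its flat front (the bay's back) 25 mm from the origin along +y. Origin: on the bench at the bay point. +y: the way in; z up. +y is world +y (robot's left) turned by up to 0.3 rad either way. The button is on its top.
- bay (a point): Point on the bench where the bottle's underside centre lies when fully home; axes as the warmer's. The bay is a floorless open U on the bench top: two aluminium cheeks, 12 mm thick, 30 mm high, 60 mm apart inside, run from the box's front to 8 mm before this point (y = -8 mm), then flare out to a mouth about 96 mm wide inside at y = -36 mm.
- button_top (a point): Centre of the top face of the warmer's round button: white, 28 mm in diameter, in a black collar on top of the grey box, 125 mm behind the bay point (local +y). Pressed straight down; travel 6 mm, spring loaded, fully down at about 5 N.
- button (a joint): Travel of the warmer's button: 0 m released, 0.006 m fully pressed.
- jar: Bystander: short wide amber jar with a white lid, 66 mm in diameter, 48 mm tall, standing on the bench on the robot's right in line with the bottle. Origin: centre of its underside.
- dishes: Bystander: stack of three clear culture dishes, 62 mm in diameter, 42 mm tall, beyond the bottle's way. Origin: centre of its underside.
- vial: Bystander: small clear bottle, 26 mm in diameter, 50 mm tall, close to the robot. Origin: centre of its underside.
- dropper: Bystander: small white dropper bottle, 36 mm in diameter, 80 mm tall, left of the warmer, nearer to the robot. Origin: centre of its underside.
- beaker: Bystander: open glass beaker, 70 mm in diameter, 90 mm tall, far on the robot's right. Origin: centre of its underside.

How it is judged:
On the way, in this order (a step that is already met when the one before it is completed fails the run):
1. the bottle stands upright, fully home in the warmer's bay (y of bottle in the frame of bay above -0.006 m and horizontal distance between bottle and bay below 0.012 m and angle between bottle's own z axis and vertical below 0.05 rad and height (world z) of bottle below 0.006 m), for 0.2 s.
2. the warmer's button is pressed down (value of joint button above 0.0045 m), for 0.05 s.
At the end, for the whole second after the job is handed in: The bottle stands upright (within 0.05 rad) and still on the bench inside the bay, within 6 mm of touching the back and within 12 mm of the bay point, and the button, pressed at least 4.5 mm after the bottle was home, has sprung back (all of step 1 and linear speed of bottle below 0.02 m/s and value of joint button below 0.0015 m).
It fails at once if the bottle is tipped by more than 0.25 rad (angle between bottle's own z axis and vertical above 0.25 rad).
It fails at once if the bottle is lifted off the bench by more than 12 mm (height (world z) of bottle above 0.012 m).
It fails at once if the button is pressed while the bottle is not home (value of joint button above 0.0045 m and horizontal distance between bottle and bay above 0.015 m).
It fails at once if a bystander is displaced by more than 20 mm (distance of any of jar, dishes, vial, dropper, beaker from where it was at the start of the episode above 0.02 m).
It fails at once if a bystander is tipped by more than 0.5 rad (angle between any of jar, dishes, vial, dropper, beaker's own z axis and vertical above 0.5 rad).
It also fails if it takes over 69 s, if anything falls off the work surface, if the arm or the gripper's body presses on something with over 40 N, if the wrist force passes 120 N, or if a joint passes its speed limit or range.

## Working session

There is one attempt and no reset: what is moved stays moved. The work goes in short steps, Python scripts to look and compute and a shell command to move; the robot and the scene stay as the last step left them, time stands still between calls to the robot, and variables do not carry over. Pictures are saved under pics/ and viewed, and the job is handed in when it is done.

```bash
ls; mkdir -p pics; python3 - <<'E'
from bench import readout, optics
import cv2, numpy as np
s=readout.observe()
for k in s: print(k, np.round(s[k],3))
for n in ["side","top","wrist"]:
    d=optics.get_image(n); cv2.imwrite(f"pics/{n}0.png",d["image"][:,:,::-1]); print(n,np.round(d["camera_matrix"],1).tolist(),np.round(d["view"],3).tolist())
    np.savez(f"pics/{n}0.npz",K=d["camera_matrix"],V=d["view"])
E
```

```text
pics
clock 0.0
q [-1.332  0.6   -0.003  1.6    0.002  0.943 -0.08 ]
joint_vel [-0.001  0.001 -0.002 -0.001 -0.001 -0.    -0.   ]
joint_efforts [-0.0000e+00 -7.7645e+01  1.5650e+00 -2.5802e+01  1.2000e-02  9.0000e-03
 -0.0000e+00]
ee_pos [0.225 0.689 0.23 ]
ee_rot [-1.343 -0.973  0.975]
contact_force [-0.793 -0.652  0.303]
torque [-0.049 -0.026 -0.049]
gripper_width 0.085
side [[463.1, 0.0, 281.8], [0.0, 463.1, 208.3], [0.0, 0.0, 1.0]] [[0.72, -0.694, 0.017, -0.464], [-0.388, -0.422, -0.819, 0.263], [0.576, 0.583, -0.573, 0.851], [0.0, 0.0, 0.0, 1.0]]
top [[384.4, 0.0, 283.1], [0.0, 384.4, 210.1], [0.0, 0.0, 1.0]] [[-0.028, -1.0, 0.002, -0.069], [-0.989, 0.027, -0.144, 0.593], [0.144, -0.006, -0.99, 1.029], [0.0, 0.0, 0.0, 1.0]]
wrist [[376.2, 0.0, 286.7], [0.0, 376.2, 204.2], [0.0, 0.0, 1.0]] [[0.311, 0.95, -0.002, -0.724], [0.903, -0.295, 0.314, -0.041], [0.298, -0.099, -0.949, 0.381], [0.0, 0.0, 0.0, 1.0]]
```

View pics/top0.png

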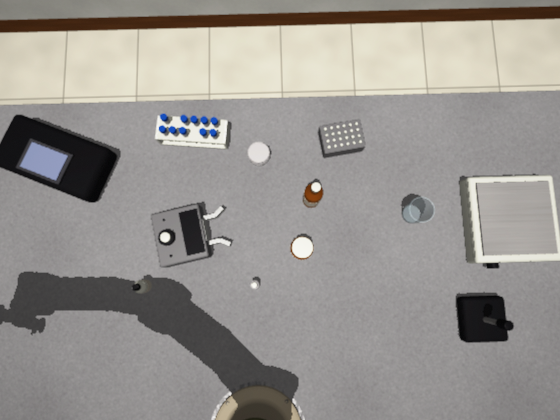

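View pics/side0.png

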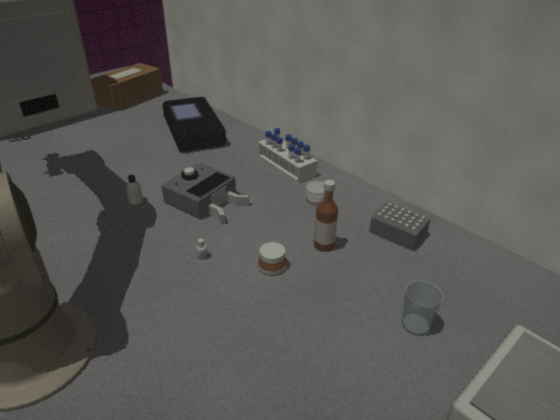

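View pics/wrist0.png

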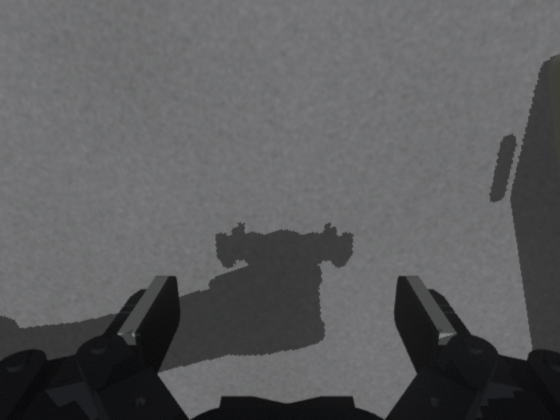

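The top view shows the warmer at about (180,236) with its button at (165,237) and its mouth facing right. The bottle's cap is at (316,187), with the jar at (302,247), dishes (259,152), vial (255,284) and dropper (140,286). I'll measure these precisely next.

```bash
python3 - <<'E'
import cv2
a=cv2.imread('pics/top0.png'); b=cv2.imread('pics/side0.png')
cv2.imwrite('pics/t_w.png',cv2.resize(a[190:280,130:330],None,fx=4,fy=4,interpolation=cv2.INTER_CUBIC))
cv2.imwrite('pics/t_b.png',cv2.resize(a[130:270,240:350],None,fx=4,fy=4,interpolation=cv2.INTER_CUBIC))
cv2.imwrite('pics/s_w.png',cv2.resize(b[150:290,150:350],None,fx=4,fy=4,interpolation=cv2.INTER_CUBIC))
E
```

```text
(no output)
```

View pics/t_w.png

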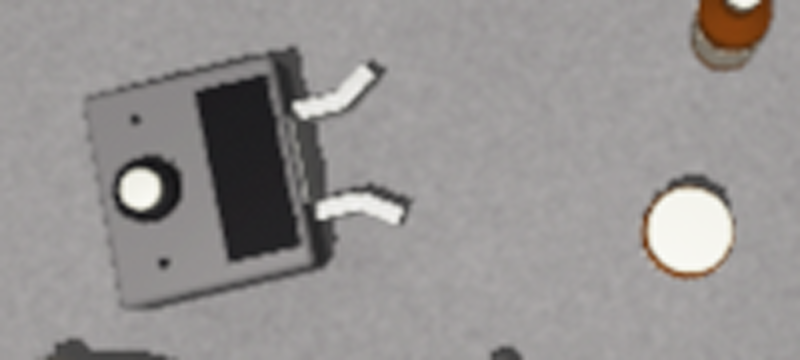

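View pics/t_b.png

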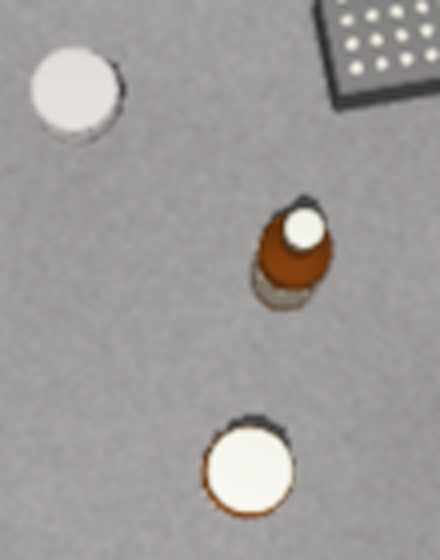

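View pics/s_w.png

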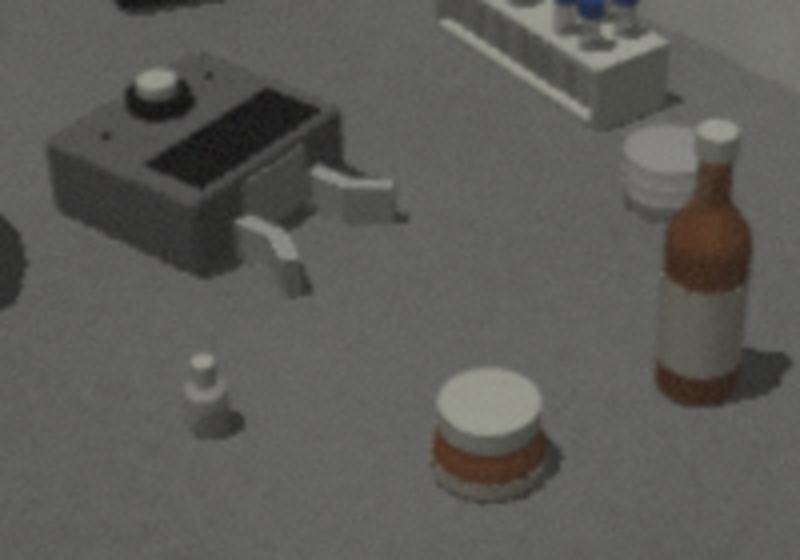

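```bash
cat > h.py <<'E'
import numpy as np, cv2
from scipy.optimize import least_squares
def ray(K,V,uv):
    R=V[:3,:3]; c=-R.T@V[:3,3]; d=R.T@np.linalg.inv(K)@np.array([uv[0],uv[1],1.]); return c,d/np.linalg.norm(d)
def plane(K,V,uv,z):
    c,d=ray(K,V,uv); return c+d*(z-c[2])/d[2]
def tri(rs):
    A=np.zeros((3,3));b=np.zeros(3)
    for c,d in rs:
        P=np.eye(3)-np.outer(d,d);A+=P;b+=P@c
    p=np.linalg.solve(A,b); return p,[np.linalg.norm((np.eye(3)-np.outer(d,d))@(p-c)) for c,d in rs]
def blob(img,x0,y0,x1,y1,thr):
    g=img[y0:y1,x0:x1].min(2)
    n,l,s,c=cv2.connectedComponentsWithStats((g>thr).astype(np.uint8))
    i=1+np.argmax(s[1:,4]); return c[i]+[x0,y0],s[i,4]
def load(n,t):
    d=np.load(f"pics/{n}{t}.npz"); return d["K"],d["V"],cv2.imread(f"pics/{n}{t}.png")
E
python3 - <<'E'
from h import *
K,V,a=load('top',0); Ks,Vs,b=load('side',0)
for nm,bx,bs,z in [('button',(158,228,174,246),(180,164,200,180),.07),('cap',(308,180,324,194),(322,178,338,190),.18),('jar',(288,234,316,262),None,.048),('dish',(244,138,272,160),None,.042),('vial',(248,278,262,292),None,.05)]:
    c,n=blob(a,*bx,190); p=plane(K,V,c,z); print(nm,c,n,p.round(4))
    if bs:
        c2,n2=blob(b,*bs,140); print('  side',c2,n2,*tri([ray(K,V,c),ray(Ks,Vs,c2)]))
def f(x,y): return (130+x/4-.4,190+y/4-.4)
print('box top corners')
P=[plane(K,V,f(*q),.06)[:2] for q in [(88,98),(270,55),(300,265),(125,307)]]
P=np.array(P);print(P.round(4))
print('cheek tops')
for q in [(292,103),(340,97),(370,66),(297,116),(348,110),(316,205),(362,192),(405,205),(318,219),(360,208),(402,222)]: print(q,plane(K,V,f(*q),.03)[:2].round(4))
# bottle base: side contour bottom
print('bottle base top', plane(K,V,(240+285/4,130+283/4),.02).round(4))
print('dropper',plane(K,V,(137,287),.08).round(3))
print(plane(Ks,Vs,(150+698/4,150+395/4),0).round(4), 'side base front rim')
E
```

```text
button [164.8115942 236.8115942] 69 [0.523  0.2344 0.07  ]Traceback (most recent call last):
  File "<stdin>", line 6, in <module>
  File "h.py", line 15, in blob
    i=1+np.argmax(s[1:,4]); return c[i]+[x0,y0],s[i,4]
        ~~~~~~~~~^^^^^^^^^
    return _wrapfunc(a, 'argmax', axis=axis, out=out, **kwds)
    return bound(*args, **kwds)
ValueError: attempt to get argmax of an empty sequence
```

```bash
python3 - <<'E'
from h import *
K,V,a=load('top',0); Ks,Vs,b=load('side',0)
for nm,bx,bs,z in [('button',(158,228,174,246),(180,164,200,180),.07),('cap',(308,180,324,194),(322,178,338,190),.18),('jar',(288,234,316,262),None,.048),('dish',(244,138,272,160),None,.042),('vial',(248,278,262,292),None,.05)]:
    c,n=blob(a,*bx,170); p=plane(K,V,c,z); print(nm,c,n,p.round(4))
    if bs:
        c2,n2=blob(b,*bs,115); print('  side',c2,n2,*tri([ray(K,V,c),ray(Ks,Vs,c2)]))
def f(x,y): return (130+x/4-.4,190+y/4-.4)
print('box top corners')
P=[plane(K,V,f(*q),.06)[:2] for q in [(88,98),(270,55),(300,265),(125,307)]]
P=np.array(P);print(P.round(4))
print('cheek tops')
for q in [(292,103),(340,97),(370,66),(297,116),(348,110),(316,205),(362,192),(405,205),(318,219),(360,208),(402,222)]: print(q,plane(K,V,f(*q),.03)[:2].round(4))
# bottle base: side contour bottom
print('bottle base top', plane(K,V,(240+285/4,130+283/4),.02).round(4))
print('dropper',plane(K,V,(137,287),.08).round(3))
print(plane(Ks,Vs,(150+698/4,150+395/4),0).round(4), 'side base front rim')
E
```

```text
button [164.59459459 236.91891892] 74 [0.5227 0.235  0.07  ]
  side [188.41666667 169.27777778] 36 [0.52068832 0.23196628 0.08239476] [np.float64(0.001251298468763354), np.float64(0.0012512984687633366)]
cap [315.7826087  186.56521739] 69 [ 0.6269 -0.1665  0.18  ]
  side [327.42105263 182.77192982] 57 [ 0.62469718 -0.16439028  0.17871945] [np.float64(0.003267070385496355), np.float64(0.003267070385496456)]
jar [301.97694524 247.05475504] 347 [ 0.4864 -0.1345  0.048 ]
dish [257.81360947 150.97928994] 338 [ 0.7633 -0.0183  0.042 ]
vial [253.44444444 285.04444444] 45 [ 3.88e-01 -1.00e-04  5.00e-02]
box top corners
[[0.5871 0.2746]
 [0.6135 0.1503]
 [0.4695 0.1294]
 [0.4447 0.2468]]
cheek tops
(292, 103) [0.5839 0.1412]
(340, 97) [0.5872 0.1075]
(370, 66) [0.6088 0.0862]
(297, 116) [0.5746 0.1377]
(348, 110) [0.5779 0.1019]
(316, 205) [0.5117 0.1244]
(362, 192) [0.5199 0.0923]
(405, 205) [0.51   0.0623]
(318, 219) [0.5019 0.123 ]
(360, 208) [0.5088 0.0937]
(402, 222) [0.4982 0.0645]
bottle base top [ 0.6189 -0.167   0.02  ]
dropper [0.393 0.302 0.08 ]
[ 0.6183 -0.1739  0.    ] side base front rim
```

```bash
python3 - <<'E'
from h import *
from bench import readout
from scipy.spatial.transform import Rotation as Ro
s=readout.observe(); R=Ro.from_rotvec(s['ee_rot']); M=R.as_matrix(); print(M.round(3))
Kw,Vw,_=load('wrist',0); c=-Vw[:3,:3].T@Vw[:3,3]; print('cam in tool',M.T@(c-s['ee_pos']))
K,V,a=load('top',0)
print('beaker base',plane(K,V,(411,212),.0).round(3),'dish obj',plane(K,V,(342,150),.03).round(3))
x=np.array([np.cos(.2),np.sin(.2),0]);p=np.array([-np.sin(.2),np.cos(.2),0]);ph=.6
y=np.array([0,0,-1])*np.cos(ph)+p*np.sin(ph)
T0=np.c_[x,[0,0,-1],np.cross(x,[0,0,-1])]; T=np.c_[x,y,np.cross(x,y)]
print('turn',(Ro.from_matrix(T0)*R.inv()).as_rotvec().round(3),(Ro.from_matrix(T)*R.inv()).as_rotvec().round(3))
x2=-x;T2=np.c_[x2,y,np.cross(x2,y)]; print('alt',(Ro.from_matrix(T2)*R.inv()).as_rotvec().round(3))
E
```

```text
[[ 0.31  -0.    -0.951]
 [ 0.951 -0.001  0.31 ]
 [-0.001 -1.    -0.   ]]
cam in tool [-0.00029339 -0.14257265  0.08058667]
beaker base [ 0.581 -0.457  0.   ] dish obj [ 0.763 -0.261  0.03 ]
turn [ 1.000e-03 -1.000e-03 -1.055e+00] [ 0.47   0.417 -1.022]
alt [ 0.48  -0.537  2.013]
```

```bash
python3 - <<'E'
from h import *
from bench import readout
from scipy.spatial.transform import Rotation as Ro
s=readout.observe(); R=Ro.from_rotvec(s['ee_rot'])
x=np.array([np.cos(.2),np.sin(.2),0]);p=np.array([-np.sin(.2),np.cos(.2),0]);ph=.7
y=np.array([0,0,-1])*np.cos(ph)+p*np.sin(ph)
T=np.c_[x,y,np.cross(x,y)]; np.save('T.npy',T)
print((Ro.from_matrix(T)*R.inv()).as_rotvec().round(3))
E
python3 -m inch '[{"tx":30,"ty":-50,"tz":90},{"tx":55,"ty":-105,"tz":90},{"tx":80,"ty":-160,"tz":90},{"tx":105,"ty":-215,"tz":90},{"tx":130,"ty":-270,"tz":90},{"tx":155,"ty":-325,"tz":90},{"tx":180,"ty":-380,"tz":90},{"tx":205,"ty":-435,"tz":90},{"tx":230,"ty":-490,"tz":90},{"tx":255,"ty":-545,"tz":90}]' 0.7 40
```

```text
[ 0.548  0.486 -1.01 ]invalid input
```

```bash
python3 -m inch '[{"tx":20,"ty":-30,"tz":45,"ax":0,"ay":0,"az":0},{"tx":30,"ty":-50,"tz":90,"ax":0,"ay":0,"az":0}]' 0.7 40; ls; python3 -m inch -h
```

```text
clock: 0.4
ee_pos: [0.2563, 0.6376, 0.3214]
ee_rot: [-1.345, -0.972, 0.974]
contact_force: [-0.3, 0.2, 0.2]
gripper_width: 0.0514
T.npy
h.py
picsinvalid input: not JSON, or not a number
```

```bash
python3 -m inch '[{"tx":25,"ty":-55,"tz":0,"ax":0,"ay":0,"az":-0.1},{"tx":50,"ty":-110,"tz":0,"ax":0,"ay":0,"az":-0.2},{"tx":75,"ty":-165,"tz":0,"ax":0,"ay":0,"az":-0.3},{"tx":100,"ty":-220,"tz":0,"ax":0,"ay":0,"az":-0.4},{"tx":125,"ty":-275,"tz":0,"ax":0,"ay":0,"az":-0.5},{"tx":150,"ty":-330,"tz":0,"ax":0,"ay":0,"az":-0.6},{"tx":175,"ty":-385,"tz":0,"ax":0,"ay":0,"az":-0.7},{"tx":200,"ty":-440,"tz":0,"ax":0,"ay":0,"az":-0.8},{"tx":225,"ty":-495,"tz":0,"ax":0,"ay":0,"az":-0.9},{"tx":250,"ty":-550,"tz":0,"ax":0,"ay":0,"az":-1.055}]'
python3 - <<'E'
from bench import readout
from h import *
from scipy.spatial.transform import Rotation as Ro
s=readout.observe(); print(s['q'].round(2)); R=Ro.from_rotvec(s['ee_rot']);T=np.load('T.npy'); print((Ro.from_matrix(T)*R.inv()).as_rotvec().round(3))
E
```

```text
clock: 1.65
ee_pos: [0.5057, 0.0873, 0.3215]
ee_rot: [-1.565, -0.154, 0.153]
contact_force: [1.1, 0.7, 0.4]
gripper_width: 0.0253
[-0.61  0.25  0.42  1.99 -0.13  0.93  0.07]
[0.686 0.138 0.004]
```

```bash
python3 -m inch '[{"tx":22,"ty":-50,"tz":0,"ax":0,"ay":0,"az":0},{"tx":44,"ty":-100,"tz":0,"ax":0.1,"ay":0.02,"az":0},{"tx":66,"ty":-150,"tz":0,"ax":0.2,"ay":0.04,"az":0},{"tx":88,"ty":-200,"tz":0,"ax":0.3,"ay":0.06,"az":0},{"tx":110,"ty":-250,"tz":0,"ax":0.4,"ay":0.08,"az":0},{"tx":132,"ty":-300,"tz":0,"ax":0.5,"ay":0.1,"az":0},{"tx":146,"ty":-330,"tz":0,"ax":0.6,"ay":0.12,"az":0},{"tx":146,"ty":-330,"tz":0,"ax":0.686,"ay":0.138,"az":0},{"tx":146,"ty":-330,"tz":0,"ax":0.686,"ay":0.138,"az":0}]'
python3 - <<'E'
from bench import readout,optics
from h import *
from scipy.spatial.transform import Rotation as Ro
s=readout.observe(); print(s['q'].round(2)); R=Ro.from_rotvec(s['ee_rot']);T=np.load('T.npy'); print((Ro.from_matrix(T)*R.inv()).as_rotvec().round(3))
for n in ["wrist","side"]:
    d=optics.get_image(n); cv2.imwrite(f"pics/{n}1.png",d["image"][:,:,::-1]); np.savez(f"pics/{n}1.npz",K=d["camera_matrix"],V=d["view"])
E
```

```text
clock: 2.78
ee_pos: [0.6505, -0.2426, 0.3188]
ee_rot: [-0.867, -0.084, 0.185]
contact_force: [0.1, 0.1, -0.1]
gripper_width: 0.026
[ 0.35  0.74  0.31  1.33 -0.66  1.68  0.96]
[-0.001 -0.002  0.003]
```

View pics/wrist1.png

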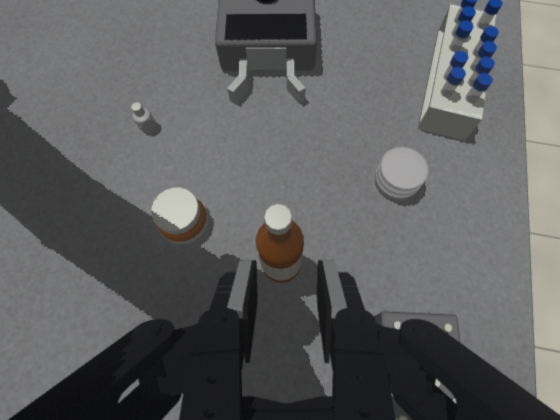

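View pics/side1.png

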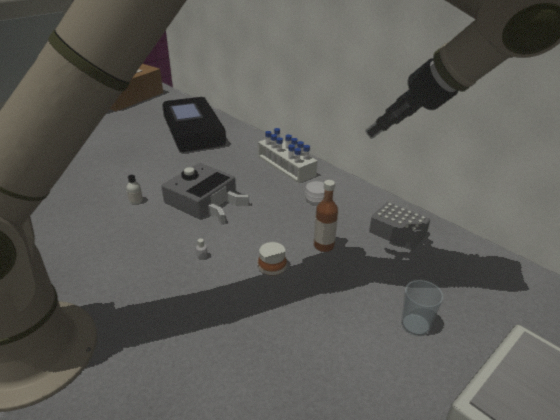

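```bash
python3 - <<'E'
from h import *
K,V,a=load('wrist',1)
cv2.imwrite('pics/w1z.png',cv2.resize(a[0:130,200:340],None,fx=5,fy=4.6,interpolation=cv2.INTER_CUBIC))
c,n=blob(a,262,200,296,240,170);print(c,n)
for q in [(278,214),c]: print(plane(K,V,q,.18).round(4))
print('base front-ish',plane(K,V,(282,281),0).round(4))
print('jar',plane(K,V,(175,208),.048).round(4))
for q in [(243,78),(290,77)]: print(plane(K,V,q,.03).round(4))
E
```

```text
[277.33823529 216.31512605] 476
[ 0.6271 -0.1651  0.18  ]
[ 0.627  -0.1672  0.18  ]
base front-ish [ 0.6327 -0.1884  0.    ]
jar [ 0.4878 -0.1347  0.048 ]
[0.5171 0.0899 0.03  ]
[0.5854 0.1052 0.03  ]
```

View pics/w1z.png

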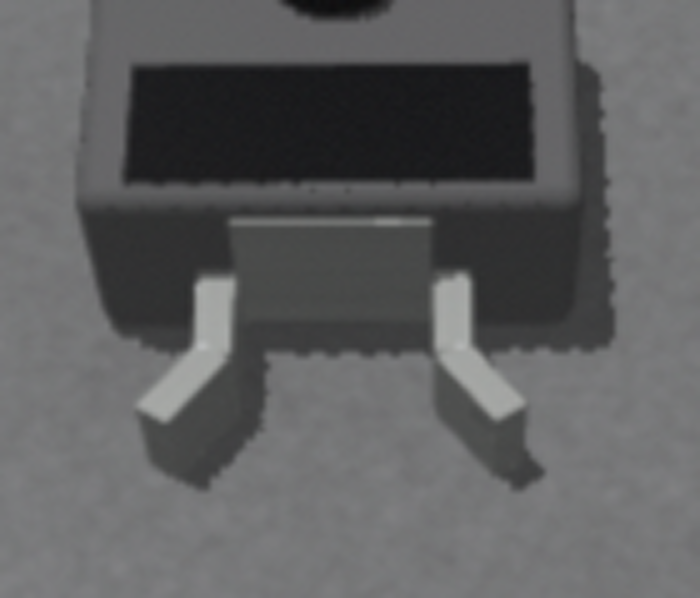

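```bash
python3 -m inch '[{"tx":-3,"ty":0,"tz":-50,"ax":0,"ay":0,"az":0},{"tx":-6,"ty":2,"tz":-100,"ax":0,"ay":0,"az":0},{"tx":-10,"ty":4,"tz":-150,"ax":0,"ay":0,"az":0},{"tx":-10,"ty":5,"tz":-200,"ax":0,"ay":0,"az":0},{"tx":-10,"ty":5,"tz":-240,"ax":0,"ay":0,"az":0},{"tx":-10,"ty":5,"tz":-270,"ax":0,"ay":0,"az":0},{"tx":-10,"ty":5,"tz":-290,"ax":0,"ay":0,"az":0},{"tx":-10,"ty":5,"tz":-302,"ax":0,"ay":0,"az":0},{"tx":-10,"ty":5,"tz":-302,"ax":0,"ay":0,"az":0}]'
python3 - <<'E'
from bench import readout,optics
from h import *
s=readout.observe(); print(s['q'].round(2))
for n in ["wrist","side"]:
    d=optics.get_image(n); cv2.imwrite(f"pics/{n}2.png",d["image"][:,:,::-1]); np.savez(f"pics/{n}2.npz",K=d["camera_matrix"],V=d["view"])
E
```

```text
clock: 4.0
ee_pos: [0.6412, -0.2359, 0.0192]
ee_rot: [-0.868, -0.088, 0.187]
contact_force: [-0.2, -0.1, -0.1]
gripper_width: 0.0252
[ 0.37  1.03  0.25  1.5  -0.73  1.28  1.22]
```

View pics/wrist2.png

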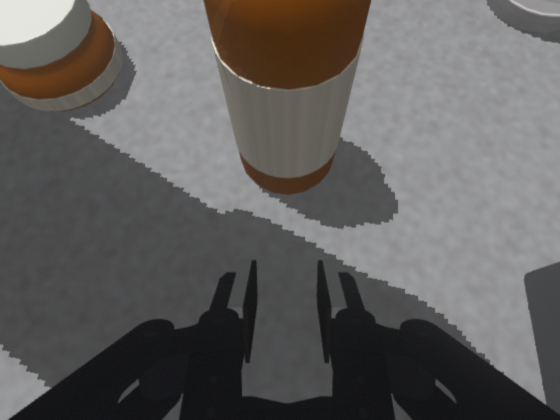

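View pics/side2.png

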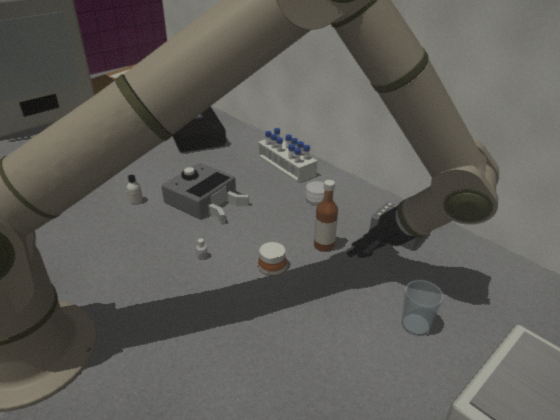

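The wrist view shows the bottle's base centred at column 288, between the fingertips at about 287, so the fingers line up with it. Next I'll make contact slowly.

```bash
python3 -m inch '[{"tx":-2,"ty":10,"tz":-4,"ax":0,"ay":0,"az":0},{"tx":-4,"ty":20,"tz":-4,"ax":0,"ay":0,"az":0},{"tx":-6,"ty":28,"tz":-4,"ax":0,"ay":0,"az":0},{"tx":-7,"ty":33,"tz":-4,"ax":0,"ay":0,"az":0},{"tx":-8,"ty":37,"tz":-4,"ax":0,"ay":0,"az":0},{"tx":-9,"ty":41,"tz":-4,"ax":0,"ay":0,"az":0},{"tx":-10,"ty":45,"tz":-4,"ax":0,"ay":0,"az":0},{"tx":-12,"ty":50,"tz":-4,"ax":0,"ay":0,"az":0},{"tx":-13,"ty":55,"tz":-4,"ax":0,"ay":0,"az":0}]'
cat > look.py <<'E'
import sys
from bench import readout,optics
from h import *
t=sys.argv[1]; ims=[]
for n in sys.argv[2:]:
    d=optics.get_image(n); cv2.imwrite(f"pics/{n}{t}.png",d["image"][:,:,::-1]); np.savez(f"pics/{n}{t}.npz",K=d["camera_matrix"],V=d["view"])
E
python3 look.py 3 wrist side
```

```text
clock: 5.22
ee_pos: [0.628, -0.1808, 0.0153]
ee_rot: [-0.868, -0.088, 0.186]
contact_force: [0.6, -1.4, 0.2]
gripper_width: 0.0259
```

View pics/wrist3.png

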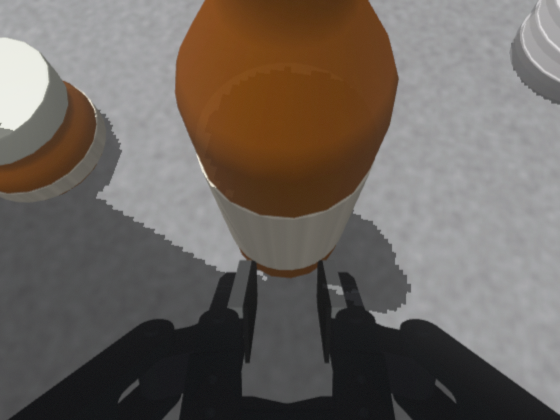

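View pics/side3.png

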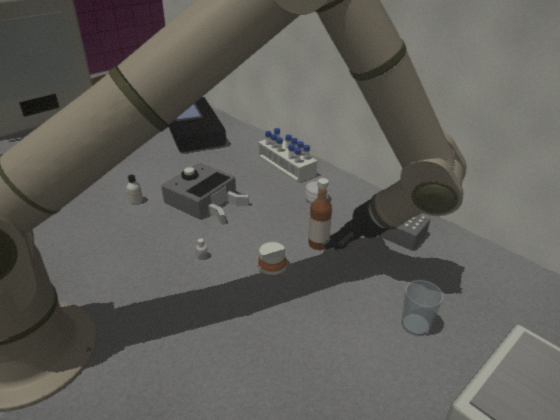

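The bottle is in the cradle between the fingers (its base at about (288,270)), upright, with about 1.5 N of force. I'll keep pushing.

```bash
python3 -m inch '[{"tx":-2,"ty":6,"tz":0,"ax":0,"ay":0,"az":0},{"tx":-5,"ty":14,"tz":0,"ax":0,"ay":0,"az":0},{"tx":-8,"ty":22,"tz":0,"ax":0,"ay":0,"az":0},{"tx":-11,"ty":30,"tz":0,"ax":0,"ay":0,"az":0},{"tx":-14,"ty":38,"tz":0,"ax":0,"ay":0,"az":0},{"tx":-17,"ty":46,"tz":0,"ax":0,"ay":0,"az":0},{"tx":-20,"ty":54,"tz":0,"ax":0,"ay":0,"az":0},{"tx":-23,"ty":62,"tz":0,"ax":0,"ay":0,"az":0},{"tx":-25,"ty":70,"tz":0,"ax":0,"ay":0,"az":0},{"tx":-28,"ty":78,"tz":0,"ax":0,"ay":0,"az":0}]'
python3 look.py 4 wrist side
```

```text
clock: 6.58
ee_pos: [0.6001, -0.1023, 0.0153]
ee_rot: [-0.868, -0.088, 0.186]
contact_force: [0.8, -2.3, 0.4]
gripper_width: 0.0258
```

View pics/wrist4.png

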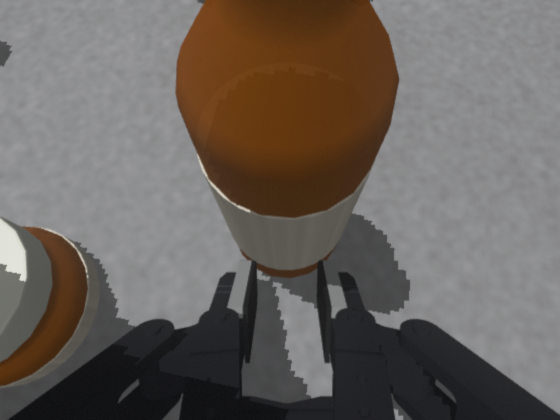

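View pics/side4.png

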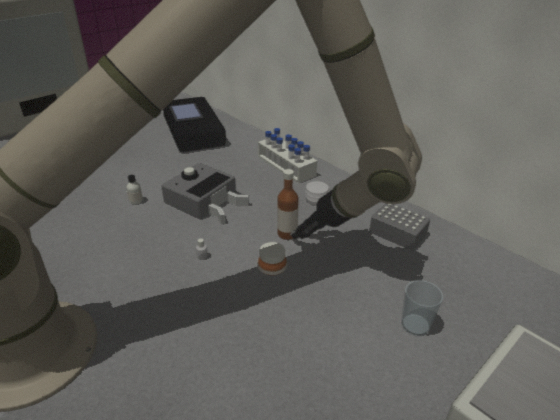

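Still cradled and upright, and the jar is clear on the left.

```bash
python3 -m inch '[{"tx":-3,"ty":8,"tz":0,"ax":0,"ay":0,"az":0},{"tx":-6,"ty":16,"tz":0,"ax":0,"ay":0,"az":0},{"tx":-9,"ty":24,"tz":0,"ax":0,"ay":0,"az":0},{"tx":-11,"ty":32,"tz":0,"ax":0,"ay":0,"az":0},{"tx":-14,"ty":40,"tz":0,"ax":0,"ay":0,"az":0},{"tx":-16,"ty":48,"tz":0,"ax":0,"ay":0,"az":0},{"tx":-19,"ty":56,"tz":0,"ax":0,"ay":0,"az":0},{"tx":-22,"ty":64,"tz":0,"ax":0,"ay":0,"az":0},{"tx":-24,"ty":73,"tz":0,"ax":0,"ay":0,"az":0},{"tx":-26,"ty":82,"tz":0,"ax":0,"ay":0,"az":0}]'
python3 look.py 5 wrist top side
```

```text
clock: 7.92
ee_pos: [0.574, -0.0202, 0.0153]
ee_rot: [-0.868, -0.088, 0.187]
contact_force: [0.4, -1.6, 0.2]
gripper_width: 0.0257
```

View pics/wrist5.png

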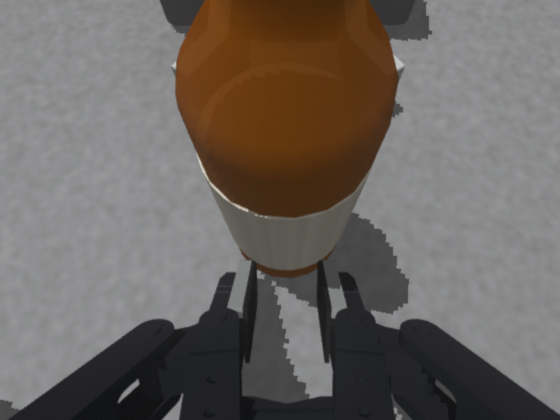

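View pics/top5.png

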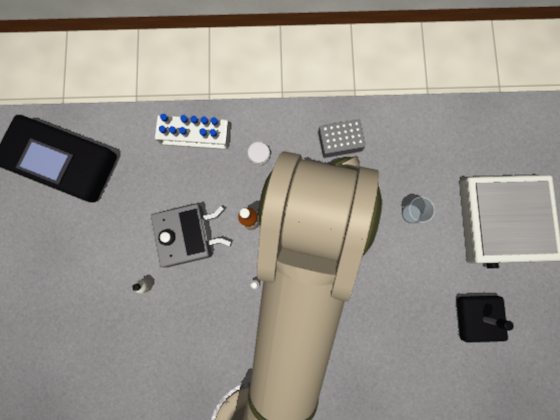

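View pics/side5.png

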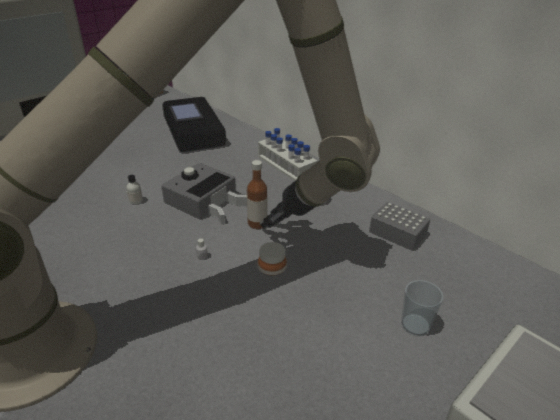

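The wrist view shows the cheek tips symmetric about the bottle, at columns 175 and 403. I'll push straight along the bay's axis.

```bash
python3 -m inch '[{"tx":-2,"ty":8,"tz":0,"ax":0,"ay":0,"az":0},{"tx":-3,"ty":16,"tz":0,"ax":0,"ay":0,"az":0},{"tx":-5,"ty":24,"tz":0,"ax":0,"ay":0,"az":0},{"tx":-6,"ty":32,"tz":0,"ax":0,"ay":0,"az":0},{"tx":-8,"ty":40,"tz":0,"ax":0,"ay":0,"az":0},{"tx":-10,"ty":48,"tz":0,"ax":0,"ay":0,"az":0},{"tx":-11,"ty":56,"tz":0,"ax":0,"ay":0,"az":0},{"tx":-13,"ty":64,"tz":0,"ax":0,"ay":0,"az":0},{"tx":-14,"ty":71,"tz":0,"ax":0,"ay":0,"az":0},{"tx":-16,"ty":78,"tz":0,"ax":0,"ay":0,"az":0}]'
python3 look.py 6 wrist top side
```

```text
clock: 9.32
ee_pos: [0.5581, 0.0575, 0.0153]
ee_rot: [-0.868, -0.088, 0.186]
contact_force: [0.3, -1.1, 0.6]
gripper_width: 0.0257
```

View pics/wrist6.png

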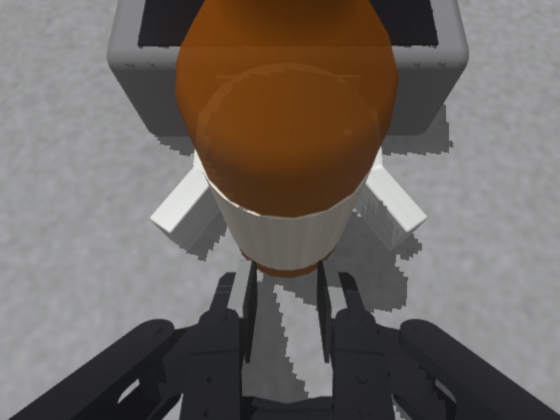

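View pics/side6.png

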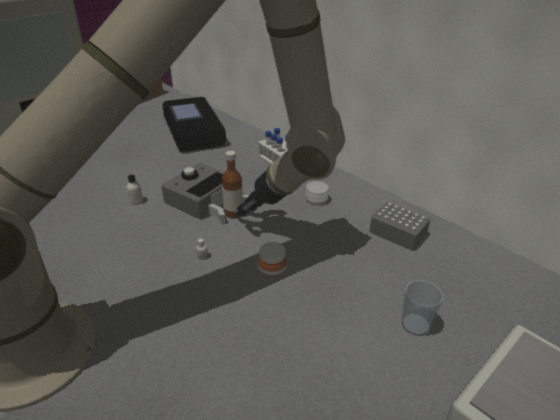

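```bash
python3 -m inch '[{"tx":-1,"ty":5,"tz":0,"ax":0,"ay":0,"az":0},{"tx":-2,"ty":9,"tz":0,"ax":0,"ay":0,"az":0},{"tx":-3,"ty":13,"tz":0,"ax":0,"ay":0,"az":0},{"tx":-3,"ty":16,"tz":0,"ax":0,"ay":0,"az":0},{"tx":-4,"ty":18,"tz":0,"ax":0,"ay":0,"az":0},{"tx":-4,"ty":20,"tz":0,"ax":0,"ay":0,"az":0}]'
python3 look.py 7 wrist
```

```text
clock: 10.22
ee_pos: [0.5541, 0.0772, 0.0153]
ee_rot: [-0.868, -0.088, 0.186]
contact_force: [0.3, -1.6, 0.2]
gripper_width: 0.0259
```

View pics/wrist7.png

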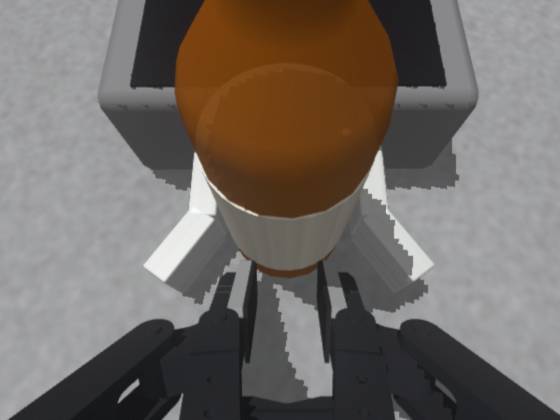

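```bash
python3 -m inch '[{"tx":0,"ty":2,"tz":0,"ax":0,"ay":0,"az":0},{"tx":-1,"ty":4,"tz":0,"ax":0,"ay":0,"az":0},{"tx":-1,"ty":5,"tz":0,"ax":0,"ay":0,"az":0}]'
python3 -m inch '[{"tx":0,"ty":1,"tz":0,"ax":0,"ay":0,"az":0},{"tx":0,"ty":2,"tz":0,"ax":0,"ay":0,"az":0}]'
python3 - <<'E'
from h import *
K,V,a=load('wrist',7)
for q in [(150,167),(430,167)]: print(plane(K,V,q,0).round(4))
E
```

```text
clock: 10.65
ee_pos: [0.5531, 0.0823, 0.0153]
ee_rot: [-0.868, -0.088, 0.187]
contact_force: [0.6, -1.4, -0.3]
gripper_width: 0.0253
clock: 10.9
ee_pos: [0.5533, 0.0831, 0.0151]
ee_rot: [-0.87, -0.088, 0.186]
contact_force: [-0.1, -8.1, 3.0]
gripper_width: 0.0257
[0.4715 0.1229 0.    ]
[0.6158 0.152  0.    ]
```

```bash
python3 look.py 8 wrist top side; python3 - <<'E'
from h import *
a=cv2.imread('pics/side8.png');b=cv2.imread('pics/top8.png')
z=lambda i:cv2.resize(i,(400,400),interpolation=cv2.INTER_CUBIC)
cv2.imwrite('pics/c8.png',np.hstack([z(a[130:230,160:260]),z(b[180:280,140:240])]))
E
```

View pics/c8.png

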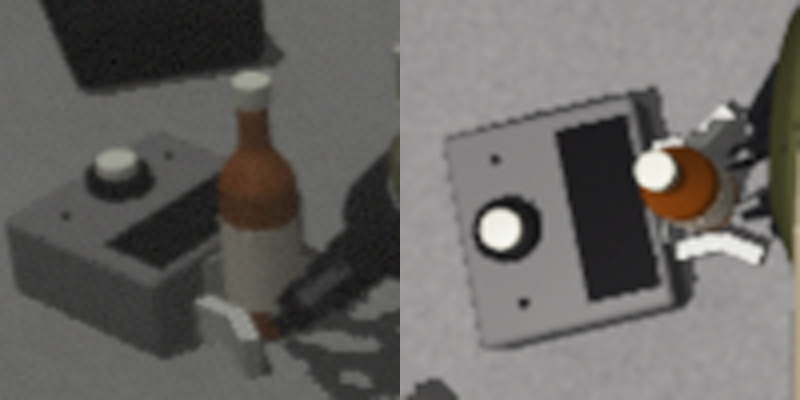

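View pics/wrist8.png

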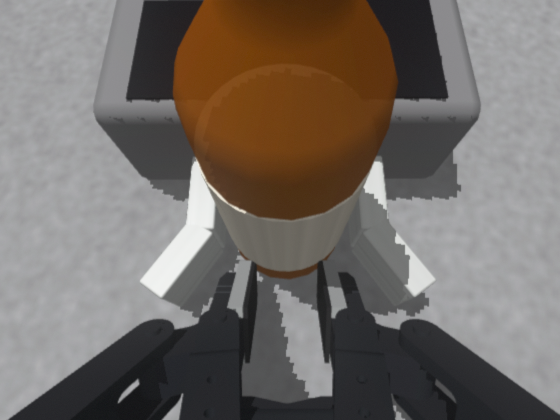

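The bottle sits between the cheeks, upright against the box. The wrist force rose from 1.5 to 8 N, so it is touching the back. I'll back off straight and rise.

```bash
python3 -m inch '[{"tx":0,"ty":-1,"tz":0,"ax":0,"ay":0,"az":0},{"tx":1,"ty":-4,"tz":0,"ax":0,"ay":0,"az":0},{"tx":2,"ty":-12,"tz":0,"ax":0,"ay":0,"az":0},{"tx":5,"ty":-25,"tz":0,"ax":0,"ay":0,"az":0},{"tx":9,"ty":-45,"tz":0,"ax":0,"ay":0,"az":0},{"tx":13,"ty":-65,"tz":10,"ax":0,"ay":0,"az":0},{"tx":17,"ty":-85,"tz":50,"ax":0,"ay":0,"az":0},{"tx":17,"ty":-85,"tz":110,"ax":0,"ay":0,"az":0},{"tx":17,"ty":-85,"tz":170,"ax":0,"ay":0,"az":0},{"tx":17,"ty":-85,"tz":230,"ax":0,"ay":0,"az":0}]' 1
python3 look.py 9 wrist
python3 - <<'E'
from bench import readout
from h import *
from scipy.spatial.transform import Rotation as Ro
s=readout.observe(); R=Ro.from_rotvec(s['ee_rot'])
x=np.array([np.cos(.2),np.sin(.2),0]);T0=np.c_[x,[0,0,-1],np.cross(x,[0,0,-1])]
print(s['ee_pos'],(Ro.from_matrix(T0)*R.inv()).as_rotvec().round(3))
K,V,a=load('wrist',9)
c,n=blob(a,200,0,350,420,170);print(c,n)
E
```

```text
clock: 12.3
ee_pos: [0.57, -0.0023, 0.2473]
ee_rot: [-0.869, -0.087, 0.186]
contact_force: [-0.3, -0.7, -0.1]
gripper_width: -0.0001
[ 0.57218815 -0.00277795  0.25464072] [-0.685 -0.13  -0.001]
[286.31649832 135.74410774] 594
```

View pics/wrist9.png

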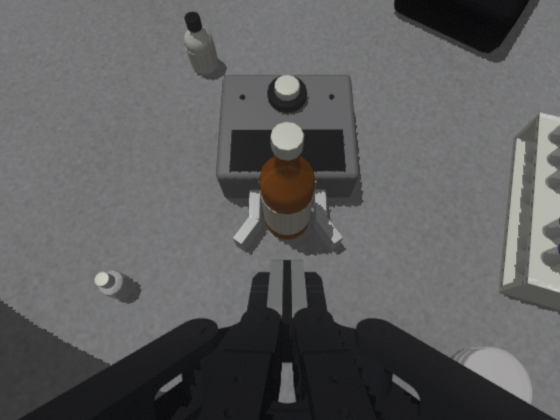

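```bash
python3 - <<'E'
from h import *
K,V,a=load('wrist',9); Kt,Vt,t=load('top',0); Ks,Vs,sd=load('side',0)
c,n=blob(a,270,72,305,108,150);print(c,n)
ct,_=blob(t,158,228,174,246,170); cs,_=blob(sd,180,164,200,180,115)
print(tri([ray(K,V,c),ray(Kt,Vt,ct),ray(Ks,Vs,cs)]))
for z in (.07,.075,.08): print(plane(K,V,c,z).round(4),plane(Kt,Vt,ct,z).round(4))
print('cap',plane(K,V,(287,133),.18).round(4))
E
```

```text
[286.31518625  84.6017192 ] 349
(array([0.52151642, 0.23237005, 0.08100867]), [np.float64(0.001301177575917828), np.float64(0.0007686495340373053), np.float64(0.0019909054846515514)])
[0.5208 0.24   0.07  ] [0.5227 0.235  0.07  ]
[0.5216 0.236  0.075 ] [0.5223 0.2335 0.075 ]
[0.5224 0.232  0.08  ] [0.5219 0.2319 0.08  ]
cap [0.5475 0.1104 0.18  ]
```

```bash
python3 -m inch '[{"tx":0,"ty":0,"tz":55,"ax":0,"ay":0,"az":0},{"tx":-5,"ty":20,"tz":75,"ax":-0.12,"ay":-0.024,"az":0},{"tx":-15,"ty":65,"tz":75,"ax":-0.24,"ay":-0.047,"az":0},{"tx":-25,"ty":110,"tz":75,"ax":-0.36,"ay":-0.07,"az":0},{"tx":-35,"ty":155,"tz":75,"ax":-0.48,"ay":-0.094,"az":0},{"tx":-43,"ty":200,"tz":75,"ax":-0.6,"ay":-0.117,"az":0},{"tx":-50,"ty":235,"tz":75,"ax":-0.685,"ay":-0.13,"az":0},{"tx":-50,"ty":235,"tz":20,"ax":-0.685,"ay":-0.13,"az":0},{"tx":-50,"ty":235,"tz":-35,"ax":-0.685,"ay":-0.13,"az":0},{"tx":-50,"ty":235,"tz":-80,"ax":-0.685,"ay":-0.13,"az":0}]'
python3 -m inch '[{"tx":0,"ty":0,"tz":-40,"ax":0,"ay":0,"az":0},{"tx":0,"ty":0,"tz":-60,"ax":0,"ay":0,"az":0},{"tx":0,"ty":0,"tz":-70,"ax":0,"ay":0,"az":0},{"tx":0,"ty":0,"tz":-70,"ax":0,"ay":0,"az":0}]'
python3 look.py 10 wrist side
```

```text
clock: 13.6
ee_pos: [0.5201, 0.2332, 0.1635]
ee_rot: [-1.565, -0.149, 0.161]
contact_force: [0.9, 1.0, 0.0]
gripper_width: 0.0001
clock: 14.1
ee_pos: [0.5204, 0.2335, 0.095]
ee_rot: [-1.564, -0.148, 0.161]
contact_force: [-0.4, -0.5, -0.3]
gripper_width: -0.0004
```

View pics/wrist10.png

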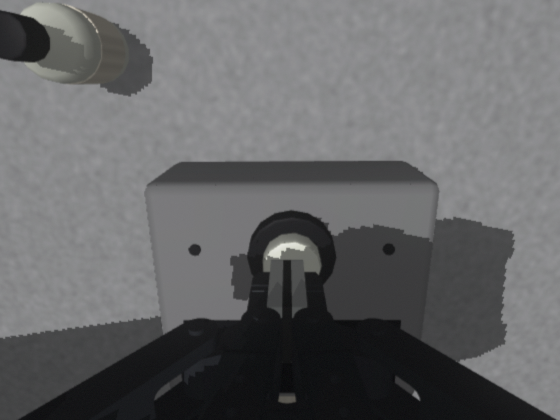

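View pics/side10.png

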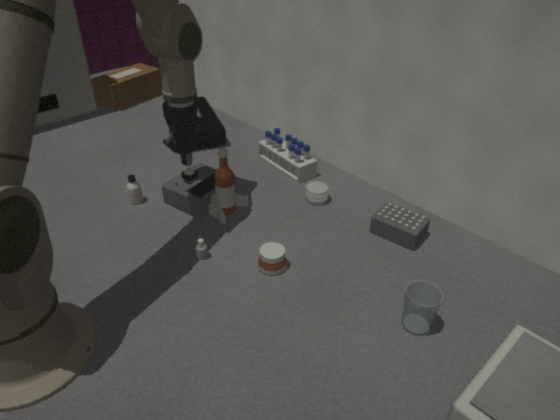

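The tip is centred on the button: tip at column 287, button at about 291. The bottle still stands in the bay. Pressing gently.

```bash
python3 -m inch '[{"tx":2,"ty":-1,"tz":-6,"ax":0,"ay":0,"az":0},{"tx":2,"ty":-1,"tz":-12,"ax":0,"ay":0,"az":0},{"tx":2,"ty":-1,"tz":-15,"ax":0,"ay":0,"az":0},{"tx":2,"ty":-1,"tz":-15,"ax":0,"ay":0,"az":0}]'
python3 -m inch '[{"tx":0,"ty":0,"tz":-2,"ax":0,"ay":0,"az":0},{"tx":0,"ty":0,"tz":-3,"ax":0,"ay":0,"az":0},{"tx":0,"ty":0,"tz":-3,"ax":0,"ay":0,"az":0}]'
```

```text
clock: 14.7
ee_pos: [0.5223, 0.2332, 0.0802]
ee_rot: [-1.563, -0.149, 0.161]
contact_force: [-0.9, -0.5, 2.1]
gripper_width: 0.0001
clock: 15.08
ee_pos: [0.5223, 0.2332, 0.0774]
ee_rot: [-1.563, -0.15, 0.16]
contact_force: [0.1, -0.7, 4.8]
gripper_width: -0.0002
```

```bash
python3 -m inch '[{"tx":0,"ty":0,"tz":-1,"ax":0,"ay":0,"az":0},{"tx":0,"ty":0,"tz":-2,"ax":0,"ay":0,"az":0},{"tx":0,"ty":0,"tz":-2,"ax":0,"ay":0,"az":0}]'
python3 -m inch '[{"tx":0,"ty":0,"tz":-1,"ax":0,"ay":0,"az":0},{"tx":0,"ty":0,"tz":-1,"ax":0,"ay":0,"az":0}]'
```

```text
clock: 15.45
ee_pos: [0.5224, 0.2332, 0.076]
ee_rot: [-1.563, -0.15, 0.16]
contact_force: [-1.6, -1.7, 13.4]
gripper_width: -0.0001
clock: 15.7
ee_pos: [0.5224, 0.2332, 0.0758]
ee_rot: [-1.563, -0.15, 0.16]
contact_force: [-2.8, -2.5, 24.0]
gripper_width: 0.0004
```

The button has bottomed: force climbed to 24 N with no further travel. I'll release and lift clear.

```bash
python3 -m inch '[{"tx":0,"ty":0,"tz":4,"ax":0,"ay":0,"az":0},{"tx":0,"ty":0,"tz":20,"ax":0,"ay":0,"az":0},{"tx":0,"ty":0,"tz":70,"ax":0,"ay":0,"az":0},{"tx":0,"ty":0,"tz":130,"ax":0,"ay":0,"az":0},{"tx":0,"ty":0,"tz":190,"ax":0,"ay":0,"az":0},{"tx":0,"ty":50,"tz":230,"ax":0,"ay":0,"az":0},{"tx":-20,"ty":105,"tz":230,"ax":0,"ay":0,"az":0},{"tx":-40,"ty":160,"tz":230,"ax":0,"ay":0,"az":0},{"tx":-60,"ty":215,"tz":230,"ax":0,"ay":0,"az":0},{"tx":-80,"ty":270,"tz":230,"ax":0,"ay":0,"az":0}]'
python3 -m inch '[{"tx":-20,"ty":40,"tz":0,"ax":0,"ay":0,"az":0},{"tx":-40,"ty":80,"tz":0,"ax":0,"ay":0,"az":0},{"tx":-40,"ty":80,"tz":0,"ax":0,"ay":0,"az":0}]'
python3 look.py 11 top side; python3 - <<'E'
from h import *
Kt,Vt,t=load('top',11); Ks,Vs,sd=load('side',11)
_,_,t0=load('top',0)
for n,bx,z in [('button',(158,228,174,246),.08),('jar',(288,234,316,262),.048),('dish',(244,138,272,160),.042),('vial',(248,278,262,292),.05),('cap',(195,215,215,232),.18)]:
    c=blob(t,*bx,170)[0]; print(n,c.round(1),plane(Kt,Vt,c,z).round(4), blob(t0,*bx,170)[0].round(1) if n!='cap' else '')
z=lambda i:cv2.resize(i,(400,400),interpolation=cv2.INTER_CUBIC)
cv2.imwrite('pics/c11.png',np.hstack([z(sd[130:230,160:260]),z(t[180:280,140:240])]))
E
```

```text
clock: 16.95
ee_pos: [0.4409, 0.5044, 0.3048]
ee_rot: [-1.564, -0.149, 0.161]
contact_force: [1.3, 0.8, 0.6]
gripper_width: 0.0002
clock: 17.32
ee_pos: [0.3981, 0.5866, 0.3037]
ee_rot: [-1.563, -0.152, 0.167]
contact_force: [0.1, -0.4, -0.7]
gripper_width: -0.0001
button [164.6 236.9] [0.5221 0.232  0.08  ] [164.6 236.9]
jar [302.  247.1] [ 0.4864 -0.1345  0.048 ] [302.  247.1]
dish [257.8 150.9] [ 0.7634 -0.0183  0.042 ] [257.8 151. ]
vial [253.4 285. ] [ 3.88e-01 -1.00e-04  5.00e-02] [253.4 285. ]
cap [203.5 221. ] [0.5495 0.1081 0.18  ]
```

View pics/c11.png

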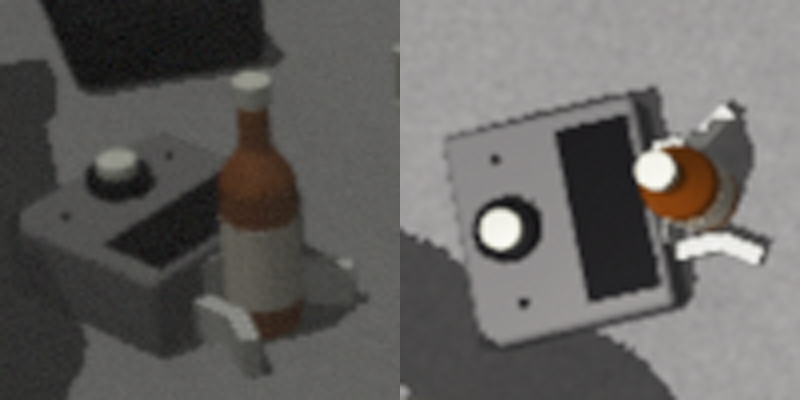

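View pics/top11.png

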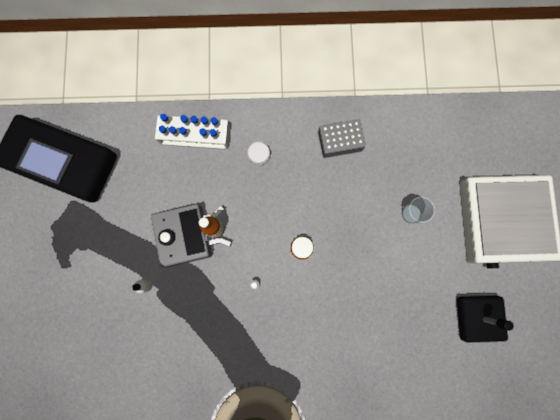

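The bottle is upright in the bay with its cap at (203,221). The button is back at (165,237), and the bystanders stand at their starting pixels.

```bash
python3 -c "
from bench import robot; print(robot.hand_in())"
```

```text
the job is handed in; nothing more can be done
None
```

I pushed the bottle into the warmer's bay, pressed the button down, let it spring back and handed the job in. No verdict was reported; the clock read 17.3 s after the last move, against the 69 s limit.

- **Push:** I used the part-open fingers as a cradle, tilted so the tips led and touched the bottle about 20 mm up. It slid without tipping. At the back of the bay the force rose from about 1.5 N to 8 N, so I took it to be home.
- **Button:** I pressed with the closed fingertips until travel stopped, at 24 N. That is well over the 5 N it needs and under the 40 N limit.
- **Bottle:** The last pictures show it upright between the cheeks. My estimate puts it about 2 mm short of the bay point along the way in, against the 6 mm allowed.
- **Bystanders:** The jar, dishes and vial are at their starting pixel positions to within 0.1 px. I checked the dropper and beaker only by eye, and they look unmoved.
- **Disagreements:** The top and wrist cameras put the bottle's cap about 3 mm apart, close to the 2 mm calibration error. The visible button travel was about 4.5 mm by tool height, measured from a point where the button was already under 2 N. I relied on the force rise to judge that it was fully down.

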